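Hang the tape roll on the taping stand, unhitch its pressure arm and hold it up

ROBOT

A 6-joint arm with a two-finger parallel gripper is mounted at the origin on a cart in front of the work surface, level with it; the furniture and walls round the work are solid. World frame = base frame: x ahead of the robot, y to its left, z up, the work surface at z = 0. Lengths are in m, angles in rad, forces in N, time in s.
With the tool pointing down it reaches from about 0.25 to 0.775 m from the base axis. Payload 4 kg.
Tool frame: the origin (TCP) lies midway between the tips of the shut fingers; the grasp point (between the pads) lies grip_point_offset behind it (grip_point_offset is the distance from the TCP to the grasp point, in m); z points along the fingers, y is the line along which they close (so a half turn about z gives the same grasp; the last joint's range is limited). The gripper opens to 94 mm and grips with 3 to 60 N. Pads are 16 mm wide; open, the fingers measure 119 mm over their backs; the gripper's body (75 mm by 177 mm) begins 78 mm behind the grasp point.
Start: joints at [-1.281, 0.087, 1.371, -0, 1.684, -0.103], TCP at [0.211, -0.508, 0.206] pointing down, gripper open.
Joint ranges: [-3.1, 3.1], [-0.76, 2.03], [0.27, 2.55], [-1.08, 4.22], [0.17, 2.65], [-2.57, 2.57]. Speed limits (rad/s): [2.79, 2.79, 3.14, 3.14, 3.14, 3.14].

INTERFACE

Orientations are given as [roll, pitch, yaw] about the fixed x, y, z axes, in that order (R = Rz(yaw) Ry(pitch) Rx(roll)).
In Python, from bench import * gives the robot as it stands. The module is installed in compiled form; this text tells all that it offers.
- The arm moves only by the tool apply_moves, never from a script. Its argument "commands" is a list of rows, each a list of 7 numbers: the turn, a rotation vector about the world's x, y, z in rad, then the shift along the world's x, y, z in m, then the opening in per cent of the stroke, from 0 (shut) to 100 (fully open). In form: [[ax, ay, az, x, y, z, jaw], ...]. A call has exactly 5 rows; each row is the pose to reach, as a shift and turn from the pose commanded when the call began; what a row does not reach only later rows make up. A row lasts 1/10 s, in which the tool goes at most 50 mm and 8.59 degrees, less where a joint would pass 70% of its speed; a pose out of reach is approached as far as the arm can. A call with a gripper value outside its range is refused whole. The fingers move at their own pace and stop on an object; the grip force is fixed at half the most. Time passes only in rows, so rows that repeat a pose let the fingers close, or fill a call up. It gives the time, the measured TCP pose, the force, the opening and the grip force at its end, in the units of the state.
- get_obs(): the state, without advancing time (a new reading comes with each control period).
- snapshot(name): name is "scene" or "top"; returns a dict with "pixels" (420x560x3 uint8, red, green, blue), "vertical_fov" (degrees; the focal length in pixels is half the picture's height over the tangent of half this angle, whatever the lens; pixels are square), "cx", "cy" (the principal point, pixels), "k1" (the pictures are not rectified: a ray, as slopes to the right and down, at radius r is drawn at 1 + k1 r^2 times it, then the intrinsics apply), "rvec" (rotation vector, rad) and "tvec" (3), from world to camera coordinates, as OpenCV has them. Camera axes: x right, y down, z forward; pixel columns grow to the right and rows downward; lengths in m; the calibration is good to about 2 mm. A picture is of the moment at which its call begins. There is no depth.
- close_job(): hands the job in; it is judged then, once.
Trained networks look in the newest picture that a camera, given by its name, has taken for a name from the list of things; names that differ only in an ending like _2 or _b are one class to them, and where a whole thing is asked for, a point or a joint stands for the part that bears it (a point fixed in the world has none). Each returns a list of dicts, best first, with "score" (0 to 1); they miss things now and then, are a little off and sometimes report something else, mostly with a low value. They report only what shows in the picture. A call takes as long as a camera call. They do not tell look-alikes from the thing itself.
- masks_of(camera, query): "mask" (420x560 bool, what is visible of it) and "extent" ([left, top, right, bottom] in pixels, round what is visible of it).
- place_of(camera, query): "pixel" ([column, row] in pixels: a listed point, or the origin of a listed thing).
The state is a dict: "time": time; "joint_positions": joint angles; "qvel": joint speeds; "joint_torque": joint torques, N m; "tool_pos": TCP position; "ee_rot": TCP orientation; "wrist_force": force on the tool from outside, world axes, zero at the start; "wrist_torque": the same for the moment, N m; "width": finger opening in m; "finger_force": force on a finger pad.
Only numpy, scipy, OpenCV 4.12 (cv2) and the standard library are available. Lean on these libraries where they do the work, as an engineer would, in place of code of your own. Each camera call takes 0.05 s, during which the arm holds its last target. There are 200 camera calls.

TASK

Get the edge-taping stand ready for me to thread it: take the yellow tape roll out of its wooden cradle, hang it on the stand's horizontal roll bar and let go of it there. Then pull the red latch paddle of the pressure arm sideways, away from the arm, against its spring until the latch is clear of the ball, lift the arm's end off the ball, and finish still holding the arm up, its end about 8 cm above where it lay, while the roll hangs on its bar. Do not drop the roll, and leave the weight, the bone folder, the leather slab and the glue pot where they are.

Things in the scene. Friction and masses are not known exactly. Their poses are not given: they have to be found in the camera images.
- tape_unit: The edge-taping stand, fixed: green base plate 120 x 310 x 10 mm (x, y, z), origin at its underside's centre, z up, long side = y. At its -y end a post (x = 43 to 58 mm, top at z = 132 mm) carries the roll bar. Along x = 0 lies the aluminium pressure arm, hinged at y = -50 mm, its +y end a dark steel dome (the coupler) over a ball. The red latch paddle stands beside the dome, on its -x side.
- bar_mid (a point): Point on the axis of the horizontal roll bar, 124 mm above the table, axes as the stand's. Steel rod, 16 mm diameter, along the stand's x: from here 43 mm in +x to the post and 55 mm in -x to its free end, where a black lip disc (26 mm diameter) ends 60 mm from here. The roll is slipped on over the free end. Nothing near stands higher than the bar, save the lip by 5 mm.
- tape_roll: Yellow tape roll, loose, about 60 g: ring 89 mm outside diameter, 12 mm wide along its own z (the ring's axis; origin at one flat face), hole about 53 mm, so 18 mm from hole to rim. Starts upright in the cradle's slot, axis level; pinch it from above across the 12 mm. Hung, its rim tops the bar by 17 mm: fingers reaching less than 15 mm below the rim's top stay clear of the bar.
- roll_center (a point): Centre of the tape roll (middle of the hole and of the width), axes as the roll's. 48 mm above the table at the start, the rim's top at 93 mm; hanging on the bar it is about 19 mm below the bar's axis.
- cradle: The wooden roll cradle, fixed: beech block 44 x 100 x 24 mm (x, y, z), origin at the centre of its underside. Its slot, 14 mm wide, runs along its y axis; the roll standing in it has its axis along the cradle's x axis.
- ball_center (a point): Centre of the hitch ball, 24 mm diameter, on a thin stud of the stand at y = 115 mm, 45 mm above the table, hidden under the coupler dome while the arm is down.
- press_arm (a joint): Angle of the pressure arm about its hinge, rad: 0 = down, coupler on the ball; grows as the +y end rises, stop at 1.2. The hinge runs freely, so the arm (about 0.4 kg) falls back when let go. While the latch is home the arm cannot rise more than about a degree.
- press_hinge (a point): Point on the arm's hinge line, 52 mm above the table, at stand x = 0, y = -50 mm; the hinge line is the stand's x axis. A turn by +angle about the stand's x axis raises the arm's end.
- coupler (a point): Top of the coupler dome at the free end of the arm, 165 mm from the hinge line; 70 mm above the table when the arm is down.
- latch (a joint): How far the latch is pulled out, m: 0 = home, its two steel tines under the ball; clear of the ball from 0.018; end stop at 0.022. It slides along the stand's x axis and grows in the stand's -x direction (away from the arm). A spring draws it home with about 4.5 N at 0 and 10 N at the end stop.
- latch_grip (a point): Grip point of the red latch paddle: middle of its thickness and width, 15 mm below its top, 80 mm above the table with the arm down. Upright plate 10 mm thick (stand's x), 28 mm wide (y); 37 mm of free space to the dome (42 mm wide, top at z = 70 mm), over a low spring housing (top z = 44 mm). Moves with the latch, rises and tilts with the arm; strong enough to lift the arm by it.
- weight: Bystander: grey steel pattern weight with knob, 57 mm across, 55 mm high, origin under its centre; leave alone.
- folder: Bystander: white bone folder lying flat, 21 x 149 x 8 mm, origin under its centre; leave alone.
- slab: Bystander: tan leather slab lying flat, 36 x 106 x 8 mm, origin under its centre; leave alone.
- glue: Bystander: glue pot with red lid, 66 mm across, 72 mm high, origin under its centre; leave alone.
There are look-alikes about, which are no part of the job. What is shaped like the tape_roll but green or grey is not meant.

How it is judged:
On the way, in this order (a step that is already met when the one before it is completed fails the run):
1. the tape roll hangs on the roll bar, let go, while the arm is still down (x of roll_center in the frame of bar_mid between -0.05 and 0.04 m and y of roll_center in the frame of bar_mid between -0.012 and 0.012 m and z of roll_center in the frame of bar_mid between -0.026 and -0.011 m and angle between the z axis of tape_roll and the x axis of tape_unit, either way round below 0.5 rad and contact force between tape_roll and tape_unit above 0.1 N and contact force between tape_roll and the fingers below 0.05 N and value of joint press_arm below 0.05 rad), for 0.3 s.
2. the latch is pulled out sideways, clear of the ball, while the arm is still down (value of joint latch above 0.0165 m and value of joint press_arm below 0.05 rad), for 0.1 s.
At the end, for the whole second after the job is handed in: The roll hangs untouched on the bar (centre 11 to 26 mm below the bar axis, within 12 mm sideways, between post and lip, axes within 0.5 rad); the fingers still hold the pressure arm or its latch, with the arm raised at least 0.36 rad (end about 6 cm up) and still (x of roll_center in the frame of bar_mid between -0.05 and 0.04 m and y of roll_center in the frame of bar_mid between -0.012 and 0.012 m and z of roll_center in the frame of bar_mid between -0.026 and -0.011 m and angle between the z axis of tape_roll and the x axis of tape_unit, either way round below 0.5 rad and contact force between tape_roll and tape_unit above 0.1 N and contact force between tape_roll and the fingers below 0.05 N and value of joint press_arm above 0.36 rad and velocity of joint press_arm between -0.1 and 0.1 rad/s and contact force between the fingers and tape_unit above 0.5 N); the arm keeps its last pose, push and grip.
It fails at once if the tape roll is dropped on the table (height (world z) of roll_center below 0.03 m).
It fails at once if the pattern weight is moved (distance of weight from where it was at the start of the episode above 0.02 m).
It fails at once if the bone folder is moved (distance of folder from where it was at the start of the episode above 0.02 m).
It fails at once if the leather slab is moved (distance of slab from where it was at the start of the episode above 0.02 m).
It fails at once if the glue pot is moved (distance of glue from where it was at the start of the episode above 0.02 m).
It also fails if it takes over 51 s, if anything falls off the work surface, if the arm or the gripper's body presses on something with over 40 N, if the wrist force passes 120 N, or if a joint passes its speed limit or range.

## Working session

There is one attempt and no reset: what is moved stays moved. The work goes in short steps, Python scripts to look and compute and a tool call to move; the robot and the scene stay as the last step left them, time stands still between calls to the robot, and variables do not carry over. Pictures are saved under pics/ and viewed, at most 10 in all, crops included, and the job is handed in when it is done.

Besides the shell and the picture viewer there is one more tool, called after "Request:" by a JSON object that holds its "api" and its "payload". apply_moves: Moves the arm, as the interface text tells. Its arguments: {"type":"object","properties":{"commands":{"type":"array"}},"required":["commands"]}

```bash
mkdir -p pics
cat > h.py <<'E'
from bench import *
import numpy as np, cv2
from scipy.spatial.transform import Rotation as R
def cam(s):
    f=s["pixels"].shape[0]/2/np.tan(np.radians(s["vertical_fov"])/2)
    K=np.array([[f,0,s["cx"]],[0,f,s["cy"]],[0,0,1]])
    return K,np.array([s["k1"],0,0,0,0.]),np.array(s["rvec"],float),np.array(s["tvec"],float)
def proj(s,P):
    K,d,r,t=cam(s); return cv2.projectPoints(np.array(P,float).reshape(-1,1,3),r,t,K,d)[0].reshape(-1,2)
def ray(s,px):
    K,d,r,t=cam(s); n=cv2.undistortPoints(np.array(px,float).reshape(1,1,2),K,d).ravel()
    M=R.from_rotvec(r.ravel()).as_matrix(); o=-M.T@t.ravel(); v=M.T@np.array([n[0],n[1],1]); return o,v/np.linalg.norm(v)
def at_z(s,px,z):
    o,v=ray(s,px); return o+v*(z-o[2])/v[2]
def tri(s1,p1,s2,p2):
    o,v=ray(s1,p1); q,w=ray(s2,p2)
    a=np.linalg.lstsq(np.c_[v,-w],q-o,rcond=None)[0]; A=o+a[0]*v; B=q+a[1]*w
    return (A+B)/2,np.linalg.norm(A-B)
def save(s,name): cv2.imwrite(f"pics/{name}.png",s["pixels"][:,:,::-1])
E
python3 - <<'E'
from h import *
np.set_printoptions(precision=4,suppress=True)
S={c:snapshot(c) for c in("scene","top")}
for c in S: save(S[c],c+"0"); print(c,"cam at",ray(S[c],(280,210)))
for q in["tape_unit","bar_mid","tape_roll","roll_center","cradle","press_hinge","coupler","latch_grip","ball_center","weight","folder","slab","glue"]:
    for c in S: print(q,c,[(np.round(d["pixel"],1).tolist(),round(d["score"],2)) for d in place_of(c,q)[:4]])
print(get_obs())
E
```

```text
scene cam at (array([-0.1715, -1.1038,  1.2658]), array([ 0.366 ,  0.6661, -0.6499]))
top cam at (array([0.3246, 0.0431, 1.226 ]), array([ 0.1479,  0.0167, -0.9889]))
tape_unit scene [([337.9, 273.4], 0.71), ([287.3, 202.8], 0.65)]
tape_unit top [([230.6, 183.5], 0.94)]
bar_mid scene [([306.3, 195.4], 0.87)]
bar_mid top [([374.1, 197.6], 0.7), ([269.1, 177.5], 0.58)]
tape_roll scene [([341.0, 276.3], 0.56)]
tape_roll top [([321.5, 189.0], 0.92), ([369.4, 250.1], 0.85), ([378.2, 202.2], 0.66), ([317.5, 254.9], 0.61)]
roll_center scene [([271.8, 178.0], 0.73), ([336.9, 272.6], 0.52)]
roll_center top [([321.8, 188.8], 0.71), ([371.4, 248.8], 0.58), ([375.8, 198.1], 0.55)]
cradle scene [([338.7, 283.2], 0.83), ([336.5, 269.9], 0.26)]
cradle top [([372.9, 201.0], 0.73)]
press_hinge scene [([293.3, 200.6], 0.93)]
press_hinge top [([245.6, 178.4], 0.72)]
coupler scene []
coupler top [([184.4, 175.9], 0.91)]
latch_grip scene [([258.2, 172.9], 0.64)]
latch_grip top [([181.0, 204.2], 0.43)]
ball_center scene [([273.4, 180.5], 0.62)]
ball_center top [([180.8, 179.8], 0.87)]
weight scene [([333.2, 335.9], 0.74)]
weight top [([375.2, 198.7], 0.68)]
folder scene [([286.9, 202.6], 0.24)]
folder top [([193.4, 266.0], 0.73)]
slab scene []
slab top [([316.1, 255.1], 0.93)]
glue scene [([330.7, 333.8], 0.81)]
glue top [([426.0, 249.5], 0.56)]
{'time': 1.4, 'joint_positions': array([-1.2811,  0.0872,  1.3707, -0.    ,  1.6836, -0.1031]), 'qvel': array([ 0.0011, -0.    ,  0.0005,  0.0001, -0.0003,  0.0006]), 'joint_torque': array([ -0.0002, -34.0036, -30.2593,   0.0719,   0.0238,  -0.    ]), 'tool_pos': array([ 0.2105, -0.5081,  0.2055]), 'ee_rot': array([3.1415, 0.    , 0.3928]), 'wrist_force': array([-0.3836, -0.5184, -1.3223]), 'wrist_torque': array([ 0.051 ,  0.0223, -0.0158]), 'finger_force': 0.0, 'width': 0.09377364308046289}
```

View pics.

View pics/scene0.png

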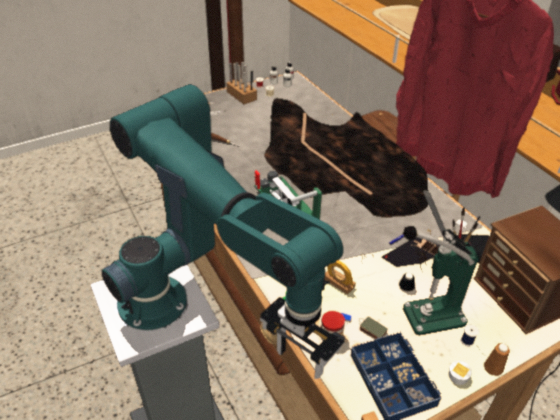

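View pics/top0.png

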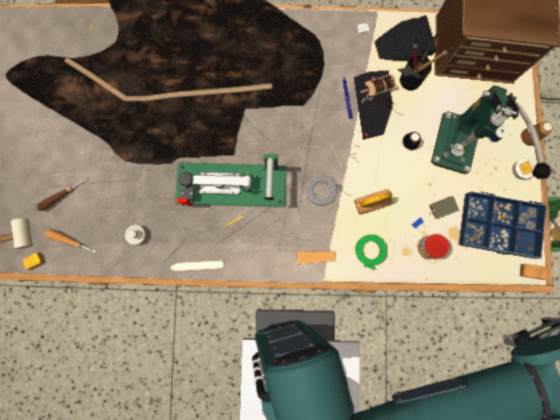

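Run:
```python
from h import *
np.set_printoptions(precision=4,suppress=True)
s=snapshot("top"); im=s["pixels"]
c=im[145:220,168:300]; cv2.imwrite("pics/stand.png",cv2.resize(c[:,:,::-1],None,fx=6,fy=6,interpolation=cv2.INTER_CUBIC))
c=im[180:220,345:405]; cv2.imwrite("pics/roll.png",cv2.resize(c[:,:,::-1],None,fx=8,fy=8,interpolation=cv2.INTER_CUBIC))
print(at_z(s,(374,198),.048),at_z(s,(269,177.5),.124),at_z(s,(184.4,175.9),.07),at_z(s,(245.6,178.4),.052),at_z(s,(184,201),.095))
for q in["tape_unit","tape_roll","cradle"]:
    for d in masks_of("top",q)[:4]:
        m=d["mask"].astype(np.uint8); p=np.argwhere(m)[:,::-1].astype(np.float32)
        print(q,d["score"],d["extent"],cv2.minAreaRect(p))
# mask of base plate: hsv green
hsv=cv2.cvtColor(im,cv2.COLOR_RGB2HSV)
for nm,lo,hi in(("green",(55,90,30),(90,255,200)),("yellow",(17,120,150),(30,255,255)),("red",(0,150,100),(6,255,255))):
    m=cv2.inRange(hsv,lo,hi); n,l,st,ce=cv2.connectedComponentsWithStats(m)
    for i in range(1,n):
        if st[i,4]>15: print(nm,st[i],ce[i],cv2.minAreaRect(np.argwhere(l==i)[:,::-1].astype(np.float32)))
print(masks_of("scene","tape_roll")and[(d["score"],d["extent"]) for d in masks_of("scene","tape_roll")])
```

```text
[ 0.5397 -0.1921  0.048 ] [0.5728 0.0919 0.124 ] [0.5845 0.3224 0.07  ] [0.5851 0.1588 0.052 ] [0.5118 0.3135 0.095 ]
tape_unit 0.62 [177.1, 150.8, 284.4, 208.6] ((230.0, 180.0), (54.0, 110.0), 90.0)
tape_roll 0.94 [353.7, 234.2, 386.6, 271.1] ((370.3883056640625, 250.45294189453125), (33.949615478515625, 31.45491600036621), 49.398704528808594)
tape_roll 0.65 [305.4, 172.7, 344.2, 207.6] ((320.4268493652344, 189.65853881835938), (31.23475456237793, 31.07857894897461), 51.34019470214844)
tape_roll 0.54 [360.5, 192.1, 394.2, 205.8] ((375.42529296875, 199.6056671142578), (6.318030834197998, 31.949134826660156), 68.96248626708984)
cradle 0.64 [355.2, 184.8, 391.5, 214.5] ((373.44769287109375, 201.4747314453125), (16.056446075439453, 36.671119689941406), 70.82099914550781)
green [494  87  12  19  86] [501.1628  94.1279] ((502.101318359375, 94.35810852050781), (20.587060928344727, 7.434216499328613), 62.10273361206055)
green [ 435   96   61   59 1440] [465.7208 126.1097] ((463.5625, 125.82344055175781), (36.790225982666016, 73.83353424072266), 66.97450256347656)
green [466 142  10  23 128]
[... 1534 characters left out ...]
[233.9268 220.439 ] ((233.9384765625, 220.392333984375), (2.3566598892211914, 16.620651245117188), 60.2551155090332)
yellow [ 22 253  19  17 195] [ 31.0103 260.7692] ((31.100006103515625, 260.70001220703125), (11.180339813232422, 17.441329956054688), 63.43495178222656)
yellow [325 252  10   9  31] [330.3871 255.6129] ((329.5, 256.0), (8.0, 9.0), 90.0)
yellow [298 257   5   6  16] [299.75 259.75] ((299.6153564453125, 259.576904296875), (3.3282015323638916, 5.824352264404297), 33.6900634765625)
red [177 198  12   7  60] [182.4    200.5667] ((182.5, 201.0), (11.0, 6.0), 0.0)
red [425 235  24  23 447] [436.4295 245.9217] ((436.5, 246.0), (22.0, 23.0), 90.0)
[(0.67, [330.1, 258.8, 354.9, 284.9])]
```

View pics/stand.png

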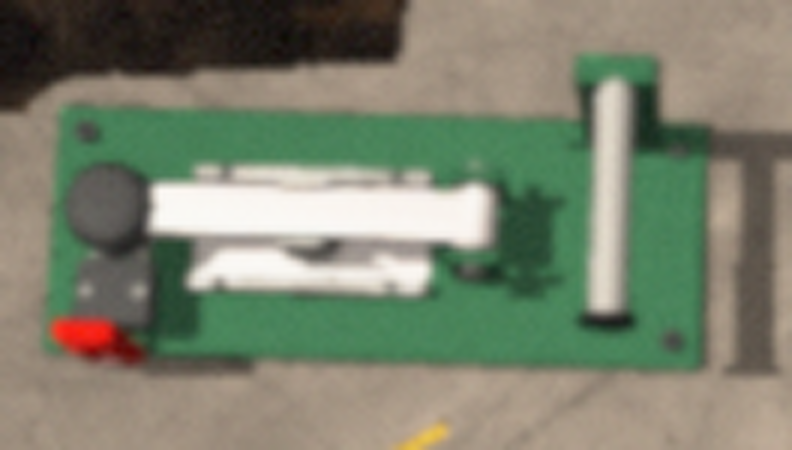

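View pics/roll.png

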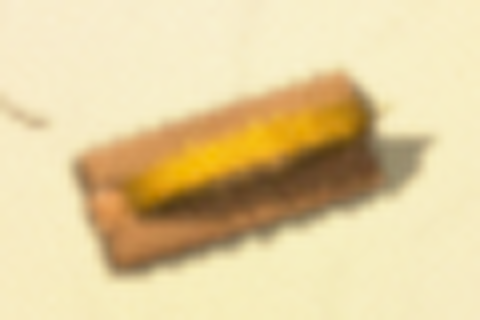

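Scene picture: the arm hides most of the unit; the yellow roll is at (341,275), the stand's latch at (257,180). Top picture: rings are grey (321,189), green (371,250) and yellow upright in its beech cradle (374,198). The yellow one is the roll, and the crop confirms it. The stand is at (230,182), with the bar's free lip towards the robot and the red paddle at (183,201).

Run:
```python
from h import *
from scipy.optimize import least_squares
np.set_printoptions(precision=4,suppress=True)
s=snapshot("top")
def fit(P,px,x0):
    P=np.array(P)
    def W(q): c,n=np.cos(q[2]),np.sin(q[2]); return np.c_[q[0]+c*P[:,0]-n*P[:,1],q[1]+n*P[:,0]+c*P[:,1],P[:,2]]
    r=least_squares(lambda q:(proj(s,W(q))-px).ravel(),x0); return r.x,r.fun.reshape(-1,2)
up=lambda U,k,o:(np.array(U,float)+.5)/k-.5+np.array(o)
px=up([(62,107),(710,125),(705,370),(48,355),(108,207)],6,(168,145))
q,e=fit([(.06,.155,.01),(.06,-.155,.01),(-.06,-.155,.01),(-.06,.155,.01),(0,.115,.062)],px,[.57,.2,0]); print("stand",q,e.round(1).tolist())
c,n=np.cos(q[2]),np.sin(q[2]); M=np.array([[c,-n],[n,c]])
for nm,U,z in(("lip",(607,322),.124),("barhi",(614,95),.124),("hinge",(478,215),.055),("padL",(58,330),.095),("padR",(135,350),.09),("postL",(578,60),.132),("postR",(658,60),.132)):
    w=at_z(s,up(U,6,(168,145)),z); print(nm,w,"stand",M.T@(w[:2]-q[:2]))
px=up([(80,160),(345,70),(385,185),(115,270)],8,(345,180))
k,e=fit([(-.022,.05,.024),(-.022,-.05,.024),(.022,-.05,.024),(.022,.05,.024)][::1],px,[.54,-.19,np.pi+.3]); print("cradle",k,e.round(1).tolist())
for U,z in(((135,195),.05),((365,115),.05),((250,155),.09),((245,160),.093)): print("roll",at_z(s,up(U,8,(345,180)),z))
print("roll yellow centroid at rim top", at_z(s,(374.5,198.2),.085),at_z(s,(374.5,198.2),.048))
```

```text
stand [ 0.5767  0.2041 -0.0032] [[-0.4, -0.1], [0.4, -0.5], [0.1, 0.4], [-0.7, 0.1], [0.5, 0.2]]
lip [0.5189 0.091  0.124 ] stand [-0.0574 -0.1132]
barhi [0.6179 0.0909 0.124 ] stand [ 0.0415 -0.1131]
hinge [0.5789 0.1538 0.055 ] stand [ 0.0024 -0.0502]
padL [0.5152 0.3315 0.095 ] stand [-0.062   0.1272]
padR [0.5079 0.2984 0.09  ] stand [-0.0692  0.0941]
postL [0.6308 0.1063 0.132 ] stand [ 0.0543 -0.0976]
postR [0.6315 0.0722 0.132 ] stand [ 0.0552 -0.1317]
cradle [ 0.536  -0.1955  6.6148] [[4.6, 14.2], [5.3, 14.6], [-5.0, -14.6], [-5.0, -14.5]]
roll [ 0.5222 -0.1573  0.05  ]
roll [ 0.5517 -0.2361  0.05  ]
roll [ 0.5297 -0.1884  0.09  ]
roll [ 0.5274 -0.1862  0.093 ]
roll yellow centroid at rim top [ 0.5325 -0.186   0.085 ] [ 0.5392 -0.1934  0.048 ]
```

Run:
```python
from h import *
from scipy.optimize import least_squares
import bench
np.set_printoptions(precision=4,suppress=True)
print([(n,getattr(bench,n)) for n in dir(bench) if 'grip' in n.lower() or 'off' in n.lower()])
s=snapshot("top"); im=s["pixels"]
up=lambda U,k,o:(np.array(U,float)+.5)/k-.5+np.array(o)
px=up([(80,160),(345,70),(385,185),(115,270)],8,(345,180))
P=np.array([(.022,.05,.024),(.022,-.05,.024),(-.022,-.05,.024),(-.022,.05,.024)])
def W(q,P): c,n=np.cos(q[2]),np.sin(q[2]); return np.c_[q[0]+c*P[:,0]-n*P[:,1],q[1]+n*P[:,0]+c*P[:,1],P[:,2]]
r=least_squares(lambda q:(proj(s,W(q,P))-px).ravel(),[.54,-.19,.3]); print("cradle",r.x,r.fun.round(1))
# check: silhouette of the roll against the yellow mask
hsv=cv2.cvtColor(im,cv2.COLOR_RGB2HSV); ym=cv2.inRange(hsv,(17,110,120),(32,255,255))[180:220,345:405]
ys,xs=np.nonzero(ym); ys+=180; xs+=345
t=np.linspace(0,np.pi,60)
def hullc(q):
    Q=np.concatenate([np.c_[np.full(60,sx),.0445*np.cos(t),.048+.0445*np.sin(t)] for sx in(-.006,.006)]); return proj(s,W(q,Q))
print("yellow ext",xs.min(),xs.max(),ys.min(),ys.max(),xs.mean(),ys.mean())
h=hullc(r.x); print("model ext",h.min(0),h.max(0))
m=np.zeros((420,560),np.uint8); cv2.fillConvexPoly(m,cv2.convexHull(h.astype(np.float32)).astype(np.int32),1); yy,xx=np.nonzero(m); print(xx.mean(),yy.mean(),m.sum(),len(xs))
```

```text
[('grip_point_offset', 0.0188)]
cradle [ 0.5358 -0.1955  0.3357] [-0.6 -0.6 -0.  -0.2  0.3  0.2  0.3  0.6]
yellow ext 358 391 189 213 375.03365384615387 198.62980769230768
model ext [359.1626 191.5703] [391.7459 206.4795]
375.1608695652174 198.03478260869565 230 208
```

Request:
{"api": "apply_moves", "payload": {"commands": [[0,0,0.145,0.0325,0.031,0,50],[0,0,0.29,0.065,0.062,0,50],[0,0,0.435,0.0975,0.093,0,50],[0,0,0.58,0.13,0.124,0,50],[0,0,0.725,0.1625,0.155,0,50]]}}

```text
time: 2.3
tool_pos: [0.3741, -0.3518, 0.2057]
ee_rot: [3.141, 0.0, 1.123]
wrist_force: [0.5, -0.4, 0.3]
width: 0.0573
finger_force: 0.0
```

Request:
{"api": "apply_moves", "payload": {"commands": [[0,0,0.145,0.0325,0.031,0,50],[0,0,0.29,0.065,0.062,0,50],[0,0,0.435,0.0975,0.093,0,50],[0,0,0.58,0.13,0.124,0,50],[0,0,0.725,0.1625,0.155,0,50]]}}

```text
time: 2.8
tool_pos: [0.5367, -0.1966, 0.2057]
ee_rot: [3.141, 0.0, 1.849]
wrist_force: [0.2, 0.0, 0.3]
width: 0.0472
finger_force: 0.0
```

Request:
{"api": "apply_moves", "payload": {"commands": [[0,0,0.064,0.0005,0.0025,-0.02,40],[0,0,0.064,0.0005,0.0025,-0.06,40],[0,0,0.064,0.0005,0.0025,-0.085,40],[0,0,0.064,0.0005,0.0025,-0.085,40],[0,0,0.064,0.0005,0.0025,-0.085,40]]}}

```text
time: 3.3
tool_pos: [0.536, -0.1957, 0.1208]
ee_rot: [-3.141, -0.0, 1.907]
wrist_force: [0.9, -0.6, -0.5]
width: 0.0379
finger_force: 0.0
```

Run:
```python
from h import *
o=[]
for c,(x,y) in(("scene",(340,270)),("top",(375,198))):
    s=snapshot(c); im=s["pixels"].copy()
    k=cv2.resize(im[y-30:y+30,x-40:x+40],None,fx=8,fy=8,interpolation=cv2.INTER_CUBIC)[:,:,::-1].copy()
    for P,col in(((.536,-.1955,.093),(255,0,0)),((.536,-.1957,.1208),(0,0,255)),((.536,-.1955,.048),(255,0,255))):
        u=(proj(s,P)[0]-(x-40,y-30)+.5)*8; cv2.circle(k,tuple(u.astype(int).tolist()),4,col,-1)
    o.append(k)
cv2.imwrite("pics/near.png",cv2.resize(np.hstack(o),(800,300)))
```

```text
(no output)
```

View pics/near.png

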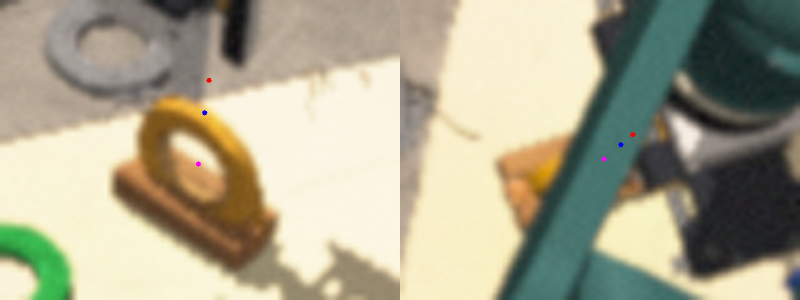

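Run:
```python
from h import *
s=snapshot("scene"); im=s["pixels"]; x,y=345,245
k=cv2.resize(im[y-50:y+50,x-60:x+60],None,fx=6,fy=6,interpolation=cv2.INTER_CUBIC)[:,:,::-1].copy()
ob=get_obs(); t=ob["tool_pos"]; a=np.array([np.cos(.336),np.sin(.336),0])
c=np.array([.536,-.1955,.048]); b=np.array([-a[1],a[0],0])
th=np.linspace(0,2*np.pi,73)
for sx in(-.006,.006):
  for r in(.0445,.0265):
    P=c+sx*a+r*(np.cos(th)[:,None]*b+np.sin(th)[:,None]*[0,0,1])
    cv2.polylines(k,[((proj(s,P)-(x-60,y-50)+.5)*6).astype(np.int32)],True,(255,0,0),1)
for w in(-.019,.019,-.0315,.0315):
    u=((proj(s,np.array([t+w*a,t+w*a+[0,0,.06]]))-(x-60,y-50)+.5)*6).astype(int); cv2.line(k,tuple(u[0].tolist()),tuple(u[1].tolist()),(0,0,255),1)
cv2.imwrite("pics/near2.png",k)
```

```text
(no output)
```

View pics/near2.png

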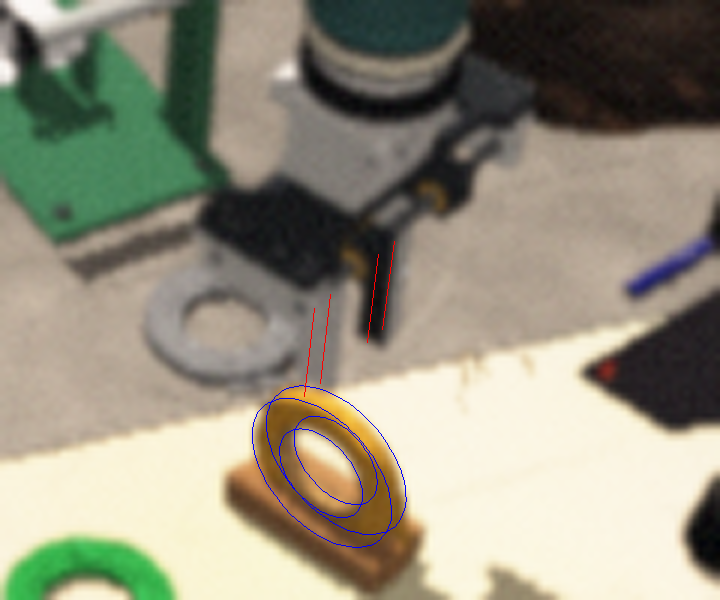

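The blue model outline sits on the yellow roll (centre at 325,470 in the crop). The fingers straddle it, with the far one at (375,300). I'm descending to 13 mm below the rim's top and closing.

Request:
{"api": "apply_moves", "payload": {"commands": [[0,0,0,0.001,0,-0.02,40],[0,0,0,0.001,0,-0.041,40],[0,0,0,0.001,0,-0.041,40],[0,0,0,0.001,0,-0.041,25],[0,0,0,0.001,0,-0.041,0]]}}

```text
time: 3.95
tool_pos: [0.5382, -0.1963, 0.0817]
ee_rot: [3.139, 0.003, 1.907]
wrist_force: [-0.8, -0.5, -0.1]
width: 0.0249
finger_force: 0.0
```

Request:
{"api": "apply_moves", "payload": {"commands": [[0,0,0,0,0,0,0],[0,0,0,0,0,0,0],[0,0,0,0,0,0,0],[0,0,0,0,0,0,0],[0,0,0,0,0,0,0]]}}

```text
time: 4.45
tool_pos: [0.5379, -0.196, 0.0808]
ee_rot: [3.14, 0.002, 1.907]
wrist_force: [0.1, -0.0, 5.7]
width: 0.0119
finger_force: 30.0
```

Request:
{"api": "apply_moves", "payload": {"commands": [[0,0,0,0,0,0.015,0],[0,0,0,0,0,0.04,0],[0,0,0,0,0,0.065,0],[0,0,0,0,0,0.09,0],[0,0,0,0,0,0.11,0]]}}

```text
time: 4.95
tool_pos: [0.5368, -0.1956, 0.1912]
ee_rot: [3.142, 0.0, 1.907]
wrist_force: [0.1, -0.1, -1.5]
width: 0.012
finger_force: 30.0
```

Request:
{"api": "apply_moves", "payload": {"commands": [[0,0,-0.034,-0.007,0.03,0,0],[0,0,-0.068,-0.014,0.06,0,0],[0,0,-0.102,-0.021,0.09,0,0],[0,0,-0.136,-0.028,0.12,0,0],[0,0,-0.17,-0.035,0.15,0,0]]}}

```text
time: 5.45
tool_pos: [0.501, -0.0445, 0.1895]
ee_rot: [-3.14, -0.0, 1.735]
wrist_force: [-0.2, -0.4, -1.1]
width: 0.0117
finger_force: 30.0
```

Request:
{"api": "apply_moves", "payload": {"commands": [[0,0,-0.034,-0.008,0.03,-0.005,0],[0,0,-0.068,-0.015,0.06,-0.01,0],[0,0,-0.102,-0.023,0.09,-0.015,0],[0,0,-0.136,-0.03,0.115,-0.02,0],[0,0,-0.17,-0.035,0.137,-0.02,0]]}}

```text
time: 5.95
tool_pos: [0.4654, 0.0925, 0.1687]
ee_rot: [-3.139, 0.0, 1.566]
wrist_force: [-0.6, 0.6, -1.3]
width: 0.0119
finger_force: 30.0
```

Request:
{"api": "apply_moves", "payload": {"commands": [[0,0,0,0,0,-0.006,0],[0,0,0,0,0,-0.013,0],[0,0,0,0,0,-0.013,0],[0,0,0,0,0,-0.013,0],[0,0,0,0,0,-0.013,0]]}}

```text
time: 6.45
tool_pos: [0.4673, 0.0906, 0.1566]
ee_rot: [3.142, 0.0, 1.566]
wrist_force: [0.9, -0.7, -0.6]
width: 0.0121
finger_force: 30.0
```

```bash
cat > look.py <<'E'
from h import *
import sys
def overlay(name,x,y,h,c,fn,f=6,w=60,hh=50):
    s=snapshot(name); im=s["pixels"]
    k=cv2.resize(im[y-hh:y+hh,x-w:x+w],None,fx=f,fy=f,interpolation=cv2.INTER_CUBIC)[:,:,::-1].copy()
    th=np.linspace(0,2*np.pi,73)
    def circ(p,r,col):
        P=np.array(p)+r*(np.cos(th)[:,None]*[0,1,0]+np.sin(th)[:,None]*[0,0,1]); 
        cv2.polylines(k,[((proj(s,P)-(x-w,y-hh)+.5)*f).astype(np.int32)],True,col,1)
    for sx in(-.006,.006):
        for r in(.0445,.0265): circ(np.array(c)+[sx,0,0],r,(255,0,0))
    b=np.array([.5763,.0910,.124]); circ(b-[.06,0,0],.013,(0,0,255)); circ(b+[.043,0,0],.008,(0,0,255))
    return k
E
python3 - <<'E'
from look import *
t=get_obs()["tool_pos"]; print(t,get_obs()["ee_rot"])
a=overlay("scene",300,205,0,t-[0,0,.033],"")
b=overlay("top",270,180,0,t-[0,0,.033],"")
cv2.imwrite("pics/ins.png",cv2.resize(np.vstack([a,b])[:, :],(500,833))[:,:] if 0 else cv2.resize(np.hstack([a,b]),(800,333)))
E
```

```text
[0.46727548 0.0905663  0.15657326] [3.14154842e+00 1.99565506e-04 1.56551525e+00]
```

View pics/ins.png

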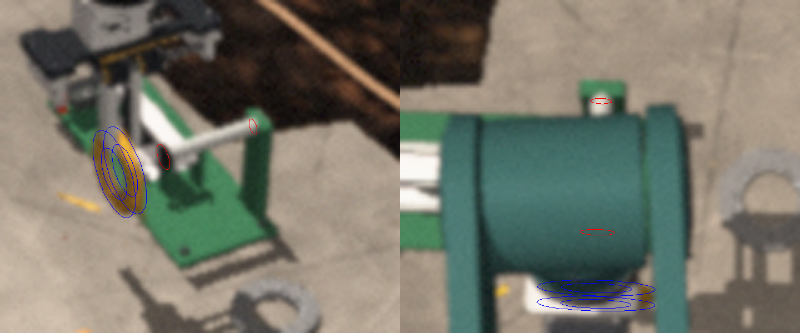

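The model roll (120,170) and lip (163,157) coincide with the picture, so I'm sliding the roll on.

Request:
{"api": "apply_moves", "payload": {"commands": [[0,0,0,0.015,0,0,0],[0,0,0,0.03,0,0,0],[0,0,0,0.045,0,0,0],[0,0,0,0.06,0,0,0],[0,0,0,0.07,0,0,0]]}}

```text
time: 7.05
tool_pos: [0.538, 0.0911, 0.1566]
ee_rot: [3.141, 0.0, 1.566]
wrist_force: [-0.9, -0.2, -0.7]
width: 0.0118
finger_force: 30.0
```

Request:
{"api": "apply_moves", "payload": {"commands": [[0,0,0,0.01,0,0,0],[0,0,0,0.02,0,0,0],[0,0,0,0.03,0,0,0],[0,0,0,0.03,0,0,0],[0,0,0,0.03,0,0,0]]}}

```text
time: 7.55
tool_pos: [0.567, 0.0914, 0.1563]
ee_rot: [-3.141, 0.0, 1.567]
wrist_force: [-0.5, -0.1, 0.1]
width: 0.0118
finger_force: 30.0
```

Request:
{"api": "apply_moves", "payload": {"commands": [[0,0,0,0,0,-0.006,0],[0,0,0,0,0,-0.012,0],[0,0,0,0,0,-0.016,0],[0,0,0,0,0,-0.016,0],[0,0,0,0,0,-0.016,0]]}}

```text
time: 8.05
tool_pos: [0.5668, 0.0914, 0.1403]
ee_rot: [-3.141, 0.0, 1.567]
wrist_force: [-0.2, -0.2, -0.7]
width: 0.0119
finger_force: 30.0
```

Request:
{"api": "apply_moves", "payload": {"commands": [[0,0,0,0,0,-0.001,0],[0,0,0,0,0,-0.001,0],[0,0,0,0,0,-0.002,0],[0,0,0,0,0,-0.002,0],[0,0,0,0,0,-0.002,0]]}}

```text
time: 8.55
tool_pos: [0.5672, 0.0914, 0.1391]
ee_rot: [3.141, -0.0, 1.567]
wrist_force: [-1.2, -0.7, 2.5]
width: 0.0117
finger_force: 30.0
```

Request:
{"api": "apply_moves", "payload": {"commands": [[0,0,0,0,0,0,18],[0,0,0,0,0,0,22],[0,0,0,0,0,0,28],[0,0,0,0,0,0,30],[0,0,0,0,0,0,30]]}}

```text
time: 9.05
tool_pos: [0.567, 0.0914, 0.1383]
ee_rot: [-3.141, 0.0, 1.567]
wrist_force: [0.1, 0.2, -0.9]
width: 0.028
finger_force: 0.0
```

Request:
{"api": "apply_moves", "payload": {"commands": [[0,0,0,0,0,0.01,30],[0,0,0,0,0,0.025,30],[0,0,0,0,0,0.045,30],[0,0,0,0,0,0.07,30],[0,0,0,0,0,0.08,30]]}}

```text
time: 9.55
tool_pos: [0.5685, 0.0915, 0.2232]
ee_rot: [3.135, -0.0, 1.567]
wrist_force: [-0.5, -1.3, -0.0]
width: 0.0284
finger_force: 0.0
```

Run:
```python
from look import *
a=overlay("scene",300,195,0,(.567,.0911,.1055),"")
cv2.imwrite("pics/hung.png",a)
```

```text
(no output)
```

View pics/hung.png

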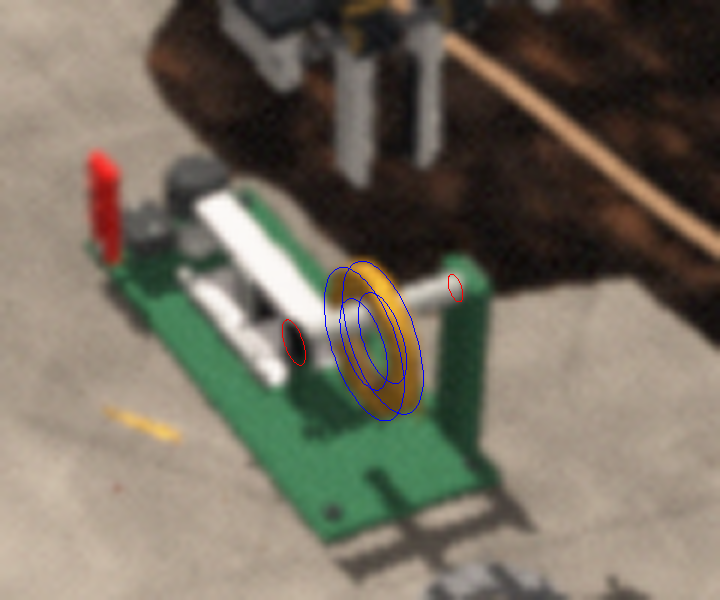

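The roll hangs on the bar, centred at (375,340) on the model outline, with the fingers clear above it. Next I'm checking the paddle model against the red pixels in both cameras.

Run:
```python
from h import *
np.set_printoptions(precision=1,suppress=True)
import itertools
c=np.array([.5141,.3193])
for n,roi in(("scene",(240,160,275,205)),("top",(165,190,200,215))):
    s=snapshot(n); h=cv2.cvtColor(s["pixels"],cv2.COLOR_RGB2HSV)
    m=cv2.inRange(h,(0,150,80),(8,255,255))|cv2.inRange(h,(172,150,80),(180,255,255))
    z=np.zeros_like(m); z[roi[1]:roi[3],roi[0]:roi[2]]=m[roi[1]:roi[3],roi[0]:roi[2]]
    ys,xs=np.nonzero(z)
    B=proj(s,[(c[0]+i*.005,c[1]+j*.014,k) for i,j,k in itertools.product((-1,1),(-1,1),(.05,.095))])
    print(n,"red",xs.min(),xs.max(),ys.min(),ys.max(),xs.mean(),ys.mean(),len(xs),"model",B.min(0),B.max(0))
    print(proj(s,[(c[0],c[1],.095)]),[ (y,xs[ys==y].min(),xs[ys==y].max()) for y in np.unique(ys)][::3])
```

```text
scene red 255 259 171 188 257.15942028985506 178.7536231884058 69 model [254.  169.6] [260.1 184.4]
[[257. 172.]] [(np.int64(171), np.int64(255), np.int64(257)), (np.int64(174), np.int64(255), np.int64(259)), (np.int64(177), np.int64(255), np.int64(258)), (np.int64(180), np.int64(256), np.int64(259)), (np.int64(183), np.int64(256), np.int64(259)), (np.int64(186), np.int64(258), np.int64(259))]
top red 177 191 198 204 183.2876712328767 200.86301369863014 73 model [176.4 198.1] [190.9 204.8]
[[181.9 200.1]] [(np.int64(198), np.int64(177), np.int64(185)), (np.int64(201), np.int64(177), np.int64(188)), (np.int64(204), np.int64(183), np.int64(191))]
```

Request:
{"api": "apply_moves", "payload": {"commands": [[0,0,0,-0.01,0.045,0,36],[0,0,0,-0.02,0.09,0,36],[0,0,0,-0.03,0.135,0,36],[0,0,0,-0.042,0.18,0,36],[0,0,0,-0.053,0.225,0,36]]}}

```text
time: 10.2
tool_pos: [0.5127, 0.3177, 0.2167]
ee_rot: [-3.139, 0.001, 1.567]
wrist_force: [0.8, -0.5, -0.2]
width: 0.0339
finger_force: 0.0
```

Request:
{"api": "apply_moves", "payload": {"commands": [[0,0,0,0,0.003,-0.03,36],[0,0,0,0,0.003,-0.065,36],[0,0,0,0,0.003,-0.1,36],[0,0,0,0,0.003,-0.11,36],[0,0,0,0,0.003,-0.11,36]]}}

```text
time: 10.7
tool_pos: [0.5122, 0.3184, 0.1052]
ee_rot: [-3.136, 0.003, 1.567]
wrist_force: [0.8, 0.2, -0.4]
width: 0.0338
finger_force: 0.0
```

Request:
{"api": "apply_moves", "payload": {"commands": [[0,0,0,0.001,0,-0.02,36],[0,0,0,0.001,0,-0.04,36],[0,0,0,0.001,0,-0.044,36],[0,0,0,0.001,0,-0.044,36],[0,0,0,0.001,0,-0.044,20]]}}

```text
time: 11.2
tool_pos: [0.5162, 0.3198, 0.0666]
ee_rot: [3.139, -0.001, 1.567]
wrist_force: [0.5, 0.1, -0.0]
width: 0.029
finger_force: 0.0
```

Request:
{"api": "apply_moves", "payload": {"commands": [[0,0,0,0,0,0,12],[0,0,0,0,0,0,0],[0,0,0,0,0,0,0],[0,0,0,0,0,0,0],[0,0,0,0,0,0,0]]}}

```text
time: 11.7
tool_pos: [0.5141, 0.3198, 0.0656]
ee_rot: [-3.14, -0.001, 1.567]
wrist_force: [-6.3, -0.1, 5.5]
width: 0.01
finger_force: 30.0
```

Request:
{"api": "apply_moves", "payload": {"commands": [[0,0,0,-0.004,0,0,0],[0,0,0,-0.008,0,0,0],[0,0,0,-0.012,0,0,0],[0,0,0,-0.016,0,0,0],[0,0,0,-0.02,0,0,0]]}}

```text
time: 12.2
tool_pos: [0.4983, 0.3197, 0.0658]
ee_rot: [3.133, -0.002, 1.566]
wrist_force: [8.3, -0.2, -0.8]
width: 0.01
finger_force: 30.1
```

Request:
{"api": "apply_moves", "payload": {"commands": [[0,0,0,-0.001,0,0,0],[0,0,0,-0.001,0,0,0],[0,0,0,-0.001,0,0,0],[0,0,0,-0.001,0,0,0],[0,0,0,-0.001,0,0,0]]}}

```text
time: 12.7
tool_pos: [0.4977, 0.3198, 0.0658]
ee_rot: [3.133, -0.002, 1.566]
wrist_force: [8.7, 0.8, 1.0]
width: 0.0097
finger_force: 30.1
```

Request:
{"api": "apply_moves", "payload": {"commands": [[0,0,0,-0.001,0,0,0],[0,0,0,-0.003,0,0,0],[0,0,0,-0.0045,0,0,0],[0,0,0,-0.0045,0,0,0],[0,0,0,-0.0045,0,0,0]]}}

```text
time: 13.2
tool_pos: [0.4936, 0.3198, 0.0658]
ee_rot: [3.132, -0.002, 1.566]
wrist_force: [9.3, 0.5, -0.4]
width: 0.0098
finger_force: 30.1
```

Request:
{"api": "apply_moves", "payload": {"commands": [[0.05,0,0,0,-0.001,0.0083,0],[0.1,0,0,0,-0.0022,0.0165,0],[0.15,0,0,0,-0.004,0.0246,0],[0.2,0,0,0,-0.006,0.0326,0],[0.25,0,0,0,-0.0086,0.0406,0]]}}

```text
time: 13.7
tool_pos: [0.4933, 0.311, 0.1061]
ee_rot: [3.134, -0.254, 1.566]
wrist_force: [9.6, 2.2, -3.4]
width: 0.0098
finger_force: 30.0
```

Request:
{"api": "apply_moves", "payload": {"commands": [[0.05,0,0,0,-0.003,0.0078,0],[0.1,0,0,0,-0.0062,0.0154,0],[0.15,0,0,0,-0.01,0.0228,0],[0.2,0,0,0,-0.014,0.0301,0],[0.25,0,0,0,-0.0183,0.0371,0]]}}

```text
time: 14.2
tool_pos: [0.493, 0.2924, 0.143]
ee_rot: [3.135, -0.503, 1.566]
wrist_force: [9.6, 1.8, -4.1]
width: 0.0101
finger_force: 30.0
```

Request:
{"api": "apply_moves", "payload": {"commands": [[0,0,0,0,0,0,0],[0,0,0,0,0,0,0],[0,0,0,0,0,0,0],[0,0,0,0,0,0,0],[0,0,0,0,0,0,0]]}}

```text
time: 14.7
tool_pos: [0.4931, 0.2925, 0.1428]
ee_rot: [3.135, -0.501, 1.566]
wrist_force: [9.8, 2.1, -2.5]
width: 0.0098
finger_force: 30.0
```

Run:
```python
from look import *
cv2.imwrite("pics/end.png",overlay("scene",300,195,0,(.567,.0911,.1055),""))
```

```text
(no output)
```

View pics/end.png

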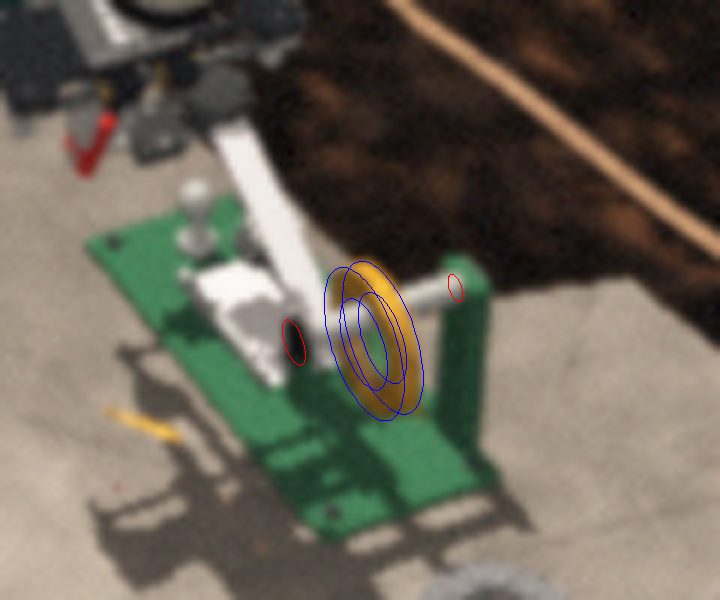

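The arm's dome (225,95) is raised off the bare ball (195,190), the paddle is held, and the roll hangs unmoved at (375,340). I'm handing in.

```bash
python3 -c "
from bench import *
print(close_job())"
```

```text
the job is handed in; nothing more can be done
None
```

The job is handed in at about 15 s: the yellow roll hangs on the bar, let go, and the latch is pulled clear (about 20 mm) with the gripper still holding the pressure arm up at about 0.5 rad (end about 8 cm up); the hand-in returned no verdict.

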